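# Back a cap nut to its thread start and clamp a turned ring

### The job

Put the winged aluminium cap nut on the steel screw of the clamping block, turn it gently backward (counter-clockwise from above) until you feel the thread start drop, then forward (clockwise) until it is down on the wooden ring and finger-tight, so that it presses on the ring and does not just lie on it. Never force the nut when it stops or sits on the thread, let go of it at the end, and leave the faceplate, the vase and the plug where they are.

Things in the scene. Friction and masses are not known exactly. Their poses are not given: they have to be found in the camera images.
- nut: aluminium cap nut, on its open rim on the bench, 0.2 to 0.4 kg: round cap 72 mm across, 48 mm tall, closed top, bore 59 mm wide and 42 mm deep, and across the top a straight upright wing. Origin: centre of the rim's underside; z up, x along the wing.
- nut_wing (a point): middle of the nut's wing (the grip), 61 mm above the rim: a bar 60 mm long (along x), 14 mm thick, reaching from 48 to 74 mm above the rim.
- nut_lugs (a point): on the nut's axis, 6 mm above the rim, level with the middle of four round inner lugs 5 mm thick that stand inwards to 21.5 mm from the axis, at 0, 90, 180 and 270 degrees from the nut's x.
- jig: plywood clamping block, 180 x 130 x 30 mm, fixed to the bench. Origin: centre of its underside; z up, x along the long side. On its centre stands a fixed vertical steel screw. All heights 'over the block's underside' are from this origin.
- screw_tip (a point): tip of the steel screw, on its axis, 89 mm over the block's underside. Plain core 40 mm across, tapered over the top 8 mm to 28 mm. Below it a four-start right-hand thread, 56 mm across: clockwise from above is forward, and lowers the nut 40 mm a full turn (6.4 mm per rad). Threads are 3 mm thick and leave a lug 2 mm of play up and down; self-locking.
- screw_start (a point): on the axis at the height of the 4 thread starts (77 mm, 90 degrees apart, angle not measured; this point's axes are the block's). With the wing along or square to the block's long side the lugs rest on the crests, rim 67 to 73 mm over the block's underside, the starts 12 to 46 degrees BACKWARD. Turned back, the lugs climb the crests; unless held up the nut then drops 8 to 9 mm: rim 64 to 66 mm.
- screw_seat (a point): on the axis, 50 mm over the block's underside: the ring's top, where the rim ends. From the thread start it is about 130 degrees forward to touch the ring, 18 more (free play) to hard turning. Finger-tight is 0.4 to 1 N m, pressing the ring with 11 to 28 N (7 needed). Over 50 N between nut and screw harms them. Stops bar turning back over 12 degrees past the drop, and forward off a crest.
- blank: turned wooden ring, the workpiece to be clamped, 136 mm across, 20 mm thick, centre hole 61 mm, lying loose and flat on the block round the screw (under the screw's threads). Origin: centre of its underside, z up.
- faceplate: dark steel lathe faceplate, 84 mm across, 36 mm tall, with a hub and no wing, a bystander to leave alone. Origin: centre of its underside.
- vase: small turned wooden vase, 64 mm across, 105 mm tall, a bystander to leave alone. Origin: centre of its underside.
- plug: small turned wooden plug, 40 mm across, 34 mm tall, a bystander to leave alone. Origin: centre of its underside.
There are look-alikes about, which are no part of the job. What is shaped like the nut but blue, green or turquoise is not meant.

How it is judged:
By the outcome, as a careful person would: the job done as asked, in the order asked, and still so for the second after the job is handed in, with the robot touching nothing.
It also fails if it takes over 72 s, if anything falls off the work surface, if the arm or the gripper's body presses on something with over 40 N, if the wrist force passes 120 N, or if a joint passes its speed limit or range.

### The arm

A 7-joint arm with a two-finger parallel gripper is mounted at the origin on the work surface. World frame = base frame: x ahead of the robot, y to its left, z up, the work surface at z = 0. Lengths are in mm, angles in rad, forces in N, time in s.
With the tool pointing down it reaches from about 400 to 900 mm from the base axis. Payload 5.6 kg.
Tool frame: the origin (TCP) lies midway between the tips of the shut fingers; the grasp point (between the pads) lies 19 mm behind it; z points along the fingers, y is the line along which they close (so a half turn about z gives the same grasp; the last joint's range is limited). The gripper opens to 92 mm and grips with 3 to 60 N. Pads are 20 mm wide; open, the fingers measure 128 mm over their backs; the gripper's body (75 mm by 189 mm) begins 69 mm behind the grasp point.
Start: joints at [-1.304, 0.468, -0.012, 1.603, 0.006, 1.071, -0.056], TCP at [198.206, 619.051, 214.592] pointing down, gripper open.
Joint ranges: [-2.53, 2.53], [-0.31, 2.02], [-1.57, 1.55], [0.28, 2.44], [-1.29, 4.43], [0.15, 1.84], [-2.92, 2.92]. Speed limits (rad/s): [2.57, 2.57, 3.14, 3.14, 3.14, 3.14, 3.14].

### API

Orientations are given as a rotation vector (axis times angle).
In Python, from cell import robot, grip, kin, viewer gives the robot as it stands. Calls block until the motion is done:
- robot.movep(position, orientation): joint-space move of the TCP to a pose.
- robot.servo_line(position, feed=150, rotation=None): straight line of the TCP; rotation=None keeps the orientation; feed is the mean speed in mm/s.
- robot.goto_joints(angles): joint-space move.
- grip(opening, newtons=None): opening from 0.0 (shut) to 1.0 (fully open); newtons is the grip in N (None keeps the last); returns when the fingers have stopped.
- robot.hold(seconds).
- kin.ik(position, orientation): joint angles nearest the present ones, or None.
- robot.observe(): the state.
- viewer.read_camera(name): name is "side" or "top" or "wrist"; returns the picture (400x640x3 uint8, red, green, blue); there is no depth.
- viewer.camera_info(name): a dict with "camera_matrix" (3x3 intrinsics, pixels), "R" (3x3) and "t" (3): a world point X has camera coordinates R X + t. Camera axes: x right, y down, z forward; pixel columns grow to the right and rows downward; lengths in mm; the calibration is good to about 2 mm. A picture is of the moment at which its call begins: read the wrist's pose just before it. camera_info takes no time and is no camera call; for the wrist camera it gives the pose at the moment of the call.
A pose or a line that the arm cannot do raises robot.IKError and nothing moves.
- robot.job_done(): hands the job in; it is judged then, once.
Trained networks look in the newest picture that a camera, given by its name, has taken for a name from the list of things; names that differ only in an ending like _2 or _b are one class to them, and where a whole thing is asked for, a point or a joint stands for the part that bears it (a point fixed in the world has none). Each returns a list of dicts, best first, with "confidence" (0 to 1); they miss things now and then, are a little off and sometimes report something else, mostly with a low value. They report only what shows in the picture. A call takes as long as a camera call. They do not tell look-alikes from the thing itself.
- viewer.silhouettes(name, camera): "mask" (400x640 bool, what is visible of it).
- viewer.pinpoint(name, camera): "at" ([x, y, z] in mm, in the coordinates of the camera as it stood for that picture, good to about 4 mm: a listed point, or the origin of a listed thing).
The state is a dict: "t": time; "joints": joint angles; "joint_velocities": joint speeds; "joint_torque": joint torques, N m; "tcp_pos": TCP position; "tcp_rot": TCP orientation; "contact_force": force on the tool from outside, world axes, zero at the start; "wrist_torque": the same for the moment, N m; "grip_width": opening from 0.0 (shut) to 1.0 (fully open); "grip_force": force on a finger pad.
Only numpy, scipy, OpenCV 4.12 (cv2) and the standard library are available. Lean on these libraries where they do the work, as an engineer would, in place of code of your own. Each camera call takes 0.05 s, during which the arm holds its last target. There are 200 camera calls.

## Working session

There is one attempt and no reset: what is moved stays moved. The work goes in short steps, each a Python script; the robot and the scene stay as the last script left them, time stands still between calls to the robot, and variables do not carry over. Pictures are saved under pics/ and viewed, at most 10 in all, crops included, and the job is handed in when it is done.

```bash
ls; mkdir -p pics
cat > h.py <<'E'
import numpy as np, cv2
from cell import robot, grip, kin, viewer
from scipy.spatial.transform import Rotation as Ro
def save(n,img): cv2.imwrite('pics/'+n,img[...,::-1])
def world(cam,p,ci=None):
    ci=ci or viewer.camera_info(cam); R=np.array(ci['R']);t=np.array(ci['t'])
    return R.T@(np.array(p)-t)
def px(cam,X,ci=None):
    ci=ci or viewer.camera_info(cam); c=np.array(ci['R'])@np.array(X)+np.array(ci['t']); u=np.array(ci['camera_matrix'])@c
    return (u[:2]/u[2]).round(1)
def pin(name,cam):
    for d in viewer.pinpoint(name,cam):
        w=world(cam,d['at']); print(cam,name,round(d['confidence'],2),w.round(1),px(cam,w))
def down(yaw): # tool z down, tool x at yaw in world
    return (Ro.from_euler('z',yaw)*Ro.from_rotvec([np.pi,0,0])).as_rotvec()
E
python3 - <<'E'
from h import *
s=robot.observe();print(s['t'],s['tcp_pos'],s['tcp_rot'],s['grip_width'])
a=viewer.read_camera('top');b=viewer.read_camera('side')
save('a.png',np.vstack([a,b])[:, :][::1] if 0 else cv2.resize(np.vstack([a,b]),(480,600),interpolation=cv2.INTER_AREA)); save('top.png',a)
for n in ['nut','nut_wing','jig','screw_tip','screw_seat','blank','faceplate','vase','plug']:
    for c in ['top','side']: pin(n,c)
print(robot.observe()['t'])
E
```

```text
pics
0.0 [198.04999032 618.49003671 213.6564285 ] [-4.84707942e-01 -3.10382215e+00  2.70774875e-03] 1.0005731122016792
top nut 0.96 [510.3  56.8  -2.9] [316.  223.2]
top nut 0.94 [576.9 182.9  -3.4] [260.6 193.9]
top nut 0.94 [5.835e+02 3.143e+02 1.000e-01] [202.6 190.8]
top nut 0.82 [ 4.452e+02  1.631e+02 -3.000e-01] [268.5 252.3]
top nut 0.63 [688.5 227.    2.7] [241.6 145. ]
side nut 0.87 [447.4 166.6  -3.8] [255.7 209.2]
side nut 0.73 [ 5.871e+02  3.116e+02 -4.000e-01] [302.3 177.2]
side nut 0.67 [514.5  51.1  -1.6] [288.5 232.2]
side nut 0.64 [580.3 182.2  -1.5] [307.6 200.5]
side nut 0.64 [689.7 224.3  -2.7] [345.1 189.5]
side nut 0.22 [ 556.3 -153.    31. ] [325.3 279.2]
top nut_wing 0.66 [689.6 224.2  59.1] [238.2 139.1]
top nut_wing 0.66 [448.  168.7  56.5] [262.8 252.1]
top nut_wing 0.63 [581.8 318.3  62.6] [192.8 188.6]
top nut_wing 0.62 [577.9 184.1  61. ] [256.  190.6]
top nut_wing 0.59 [ 555.5 -146.6   -1.5] [405.9 203.3]
top nut_wing 0.57 [511.   56.5  63.7] [316.  222.1]
top nut_wing 0.44 [578.8 182.8   7.8] [260.  192.6]
side nut_wing 0.82 [512.9  48.9  59. ] [287.1 
[... 328 characters left out ...]
ip 0.55 [ 560.  -148.6   91.4] [327.6 250.7]
top screw_seat 0.61 [ 560.7 -150.5   48.4] [412.4 199.2]
side screw_seat 0.68 [ 558.6 -148.8   51.6] [326.4 268.7]
top blank 0.55 [ 557.3 -148.8   30.1] [409.8 201.4]
side blank 0.7 [ 558.5 -153.3   34.1] [326.7 277.9]
side blank 0.59 [583.5 181.3   1.4] [308.9 199.6]
top faceplate 0.58 [382.3   0.6   0.6] [341.2 280.9]
side faceplate 0.74 [384.6   5.7  -3.5] [230.2 251.2]
side faceplate 0.34 [ 5.610e+02 -1.475e+02 -5.000e-01] [326.9 289.9]
top vase 0.59 [ 7.001e+02 -1.900e+01  4.000e-01] [349.1 140.2]
side vase 0.91 [703.  -19.8   2. ] [378.7 240.6]
top plug 0.51 [599.4   5.3   1. ] [338.7 183.9]
side plug 0.75 [606.1   1.   -1.7] [333. 241.]
1.0
```

View pics/top.png

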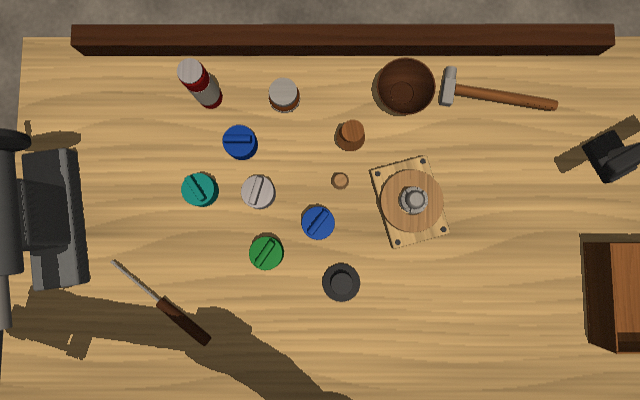

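The plain aluminium winged cap at top-view (258,191) fits the description. The winged caps at (240,142) and (318,222) are blue, (200,189) is turquoise and (265,252) is green. The grey disc at (283,94) has no wing. I'll confirm from the wrist camera above it.

Run:
```python
from h import *
for yaw in range(-180,181,30):
    r=[]
    for p in [(578,183,150),(559,-149,150)]:
        q=kin.ik(p,down(np.radians(yaw))); r.append(None if q is None else np.round(q,2))
    print(yaw,r)
robot.movep([578,183,300],down(np.radians(155)))
robot.hold(.2)
ci=viewer.camera_info('wrist'); a=viewer.read_camera('wrist'); save('w1.png',a)
for n in ['nut','nut_wing']: pin(n,'wrist')
print(robot.observe()['t'], px('wrist',[578,183,74],ci))
```

```text
-180 [array([-0.5 ,  0.47,  0.18,  1.78, -0.1 ,  0.91,  1.3 ]), array([-0.25,  0.47,  0.59,  1.87, -0.32,  0.9 ,  2.06])]
-150 [array([-0.4 ,  0.46,  0.05,  1.77, -0.03,  0.91,  1.76]), array([-0.2 ,  0.45,  0.52,  1.87, -0.28,  0.9 ,  2.55])]
-120 [array([-0.33,  0.47, -0.05,  1.77,  0.03,  0.91,  2.23]), array([ 0.98,  0.72, -1.11,  1.79,  0.73,  1.1 ,  2.24])]
-90 [array([-0.24,  0.47, -0.16,  1.76,  0.09,  0.91,  2.7 ]), array([-0.68,  0.85,  1.34,  1.89, -0.9 ,  1.19, -2.15])]
-60 [array([-1.21,  0.9 ,  1.34,  1.82, -0.94,  1.24, -2.19]), array([-0.68,  0.85,  1.34,  1.89, -0.9 ,  1.19, -1.62])]
-30 [array([-1.21,  0.9 ,  1.34,  1.82, -0.94,  1.24, -1.67]), array([-0.59,  0.67,  1.12,  1.89, -0.7 ,  1.05, -1.27])]
0 [array([-0.86,  0.53,  0.67,  1.8 , -0.4 ,  0.95, -1.59]), array([-0.57,  0.64,  1.07,  1.89, -0.66,  1.02, -0.78])]
30 [array([-0.8 ,  0.51,  0.59,  1.8 , -0.35,  0.93, -1.11]), array([-0.54,  0.61,  1.03,  1.89, -0.63,  1.  , -0.28])]
60 [array([-0.81,  0.51,  0.6 ,  1.8 , -0.35,  0.93, -0.58]), array([-0.5 ,  0.58,  0.96,  1.88, -0.57,  0.98,  0.19])]
90 [array([-
[... 301 characters left out ...]
.37,  0.51,  0.76,  1.88, -0.43,  0.93,  1.63])]
180 [array([-0.5 ,  0.47,  0.18,  1.78, -0.1 ,  0.91,  1.3 ]), array([-0.25,  0.47,  0.59,  1.87, -0.32,  0.9 ,  2.06])]
wrist nut 0.97 [584.6 310.3   6.1] [399.1 136.8]
wrist nut 0.87 [581.3 179.4   2.4] [318.  171.3]
wrist nut 0.86 [445.7 163.4   1.3] [268.2  91.1]
wrist nut 0.75 [511.4  48.9   3.9] [221. 166.]
wrist nut 0.71 [692.3 225.    3.6] [373.  221.9]
wrist nut_wing 0.95 [694.3 227.3  63.8] [382.4 236. ]
wrist nut_wing 0.88 [447.6 157.5  59.8] [257.4  90.5]
wrist nut_wing 0.84 [514.3  49.1  59.5] [209.7 173.8]
wrist nut_wing 0.83 [582.8 185.4  56. ] [322.4 176.8]
wrist nut_wing 0.8 [580.4 308.5  61.4] [407.4 136.6]
3.45 [319.  177.1]
```

View pics/w1.png

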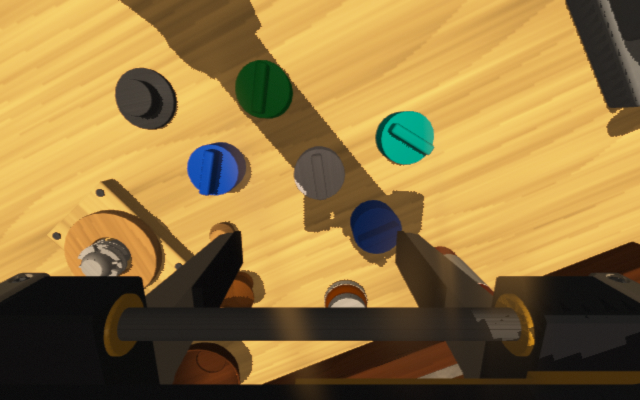

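```bash
cat >> h.py <<'E'
def rectify(cam,ci,img,c,z,half=60,s=5):
    # patch: col -> world x increasing, row -> world y decreasing
    n=2*half*s; K=np.array(ci['camera_matrix']);R=np.array(ci['R']);t=np.array(ci['t'])
    A=np.array([[1/s,0,c[0]-half],[0,-1/s,c[1]+half],[0,0,z],[0,0,1]],float)
    H=K@np.c_[R,t]@A
    return cv2.warpPerspective(img,np.linalg.inv(H),(n,n))
E
python3 - <<'E'
from h import *
robot.hold(.02)
ci=viewer.camera_info('wrist'); a=viewer.read_camera('wrist')
p=rectify('wrist',ci,a,(580,184),74); 
ct=viewer.camera_info('top'); b=rectify('top',ct,viewer.read_camera('top'),(580,184),74)
j=rectify('top',ct,viewer.read_camera('top'),(559,-149),30,half=120,s=2)
p=cv2.resize(p,(400,400))
for im in (p,): 
    for k in range(0,400,50): cv2.line(im,(k,0),(k,5),(255,0,0),1)
save('p1.png',np.hstack([cv2.convertScaleAbs(p,alpha=1.6),cv2.resize(j,(400,400))]))
E
```

```text
(no output)
```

View pics/p1.png

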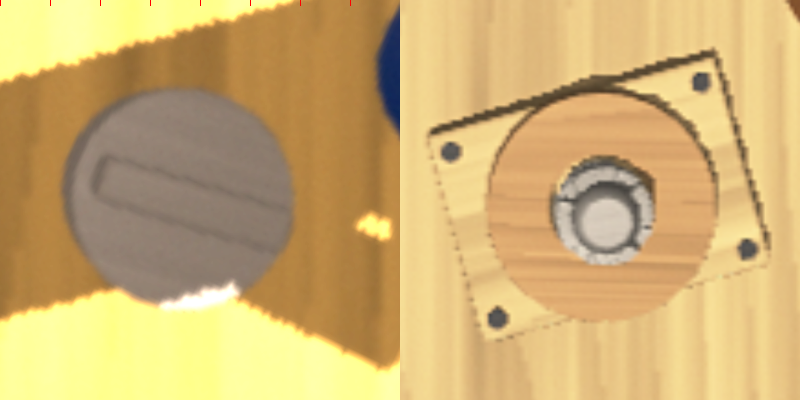

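Left patch: the grey, uncoloured winged cap, confirmed as the nut. Its wing runs at -16.5° and its middle is at about (578.2,182.8). Right patch: the block's bolt heads give its yaw as 15.5° and its centre as (559,-149). Next is the grasp.

Run:
```python
from h import *
y=np.radians(163.5)
grip(0.5,25)
robot.movep([578.5,183,120],down(y))
robot.servo_line([578.5,183,51.5],feed=80)
print(robot.observe()['contact_force'])
grip(0.0,25); s=robot.observe(); print(s['t'],s['grip_width']*92,s['grip_force'],s['contact_force'],s['tcp_pos'])
robot.servo_line([578.5,183,220],feed=150)
s=robot.observe(); print(s['t'],s['grip_width']*92,s['contact_force'],s['wrist_torque'])
Y=np.radians(105.5)
robot.movep([500,-100,270],down(Y)); robot.hold(.3)
ci=viewer.camera_info('wrist');a=viewer.read_camera('wrist'); save('w2.png',a)
for n in ['screw_tip','screw_start','screw_seat','jig','blank','nut','nut_wing','nut_lugs']: pin(n,'wrist')
s=robot.observe(); print(s['t'],s['tcp_pos'],s['joints'])
viewer.read_camera('side')
for n in ['nut_lugs','nut','nut_wing','screw_tip']: pin(n,'side')
viewer.read_camera('top')
for n in ['nut_wing','screw_tip']: pin(n,'top')
```

```text
[ 0.36702136 -0.34955923 -0.63829477]
6.7667 13.456099987824548 24.998514354228973 [-0.31125809  0.76631661  0.51637014] [578.64664773 183.26251282  51.6473673 ]
8.0417 13.728059406998598 [-0.05255012 -0.90583085 -3.39201993] [ 0.02305263 -0.01105831  0.037326  ]
wrist nut 0.9 [5.095e+02 4.880e+01 2.000e-01] [355.4  65.4]
wrist nut 0.78 [ 501.5 -104.4  217.5] [318.6 222.8]
wrist nut_wing 0.77 [513.2  51.7  61.6] [365.5  54.5]
wrist nut_wing 0.67 [502.7 -97.9 278.5] [323.7 247.8]
9.9333 [ 500.00762671 -100.0337877   270.03160431] [-0.38515409  0.17565487  0.58977483  1.90903573 -0.10995114  1.08854256
  0.51909583]
side nut_lugs 0.93 [696.3 228.1   5.4] [347.2 186. ]
side nut_lugs 0.75 [ 504.3 -100.4  223.7] [290.  172.5]
side nut_lugs 0.65 [584.8 311.    1.9] [301.5 176.6]
side nut_lugs 0.64 [509.7  51.7  10.1] [286.2 228. ]
side nut_lugs 0.63 [447.  163.1   4.4] [255.4 207.2]
side nut_lugs 0.45 [703.8 -21.3   4.6] [379.4 240. ]
side nut 0.79 [451.8 165.5  -2.7] [257.5 208.9]
side nut 0.73 [692.1 223.9  -1.7] [346.  189.2]
side nut 0.7 [502.6 -99.3 214.5] [289.1 177.2]
side nut 0.65 [589.7 307.6   1.4] [303.4 177.2]
side nut 0.47 [ 557.3 -149.    89.2] [326.1 252. ]
side nut_wing 0.87 [514.   46.6  58.7] [287.7 210.6]
side nut_wing 0.82 [447.6 165.3  58.5] [254.  187.4]
side nut_wing 0.73 [ 503.6 -100.9  275.5] [288.7 143.2]
side nut_wing 0.62 [687.2 221.8  56.1] [345.3 170.3]
side nut_wing 0.49 [588.9 314.8  64.8] [302.5 155.5]
side screw_tip 0.85 [ 557.  -148.3   92.9] [325.9 250.1]
side screw_tip 0.62 [386.5   3.3  -4. ] [231.1 252. ]
top nut_wing 0.88 [509.9  51.9  61. ] [318.1 222.6]
top nut_wing 0.86 [449.3 167.9  60.8] [262.8 251.5]
top nut_wing 0.85 [690.  225.   57.8] [238.  139.1]
top nut_wing 0.78 [580.5 315.7  62.4] [194.  189.3]
top nut_wing 0.65 [496.3 -97.2 277.5] [410.8 227.4]
top nut_wing 0.31 [603.2   8.6  -0.9] [337.2 182.3]
top screw_tip 0.67 [ 558.4 -146.5   89. ] [414.7 198.6]
```

View pics/w2.png

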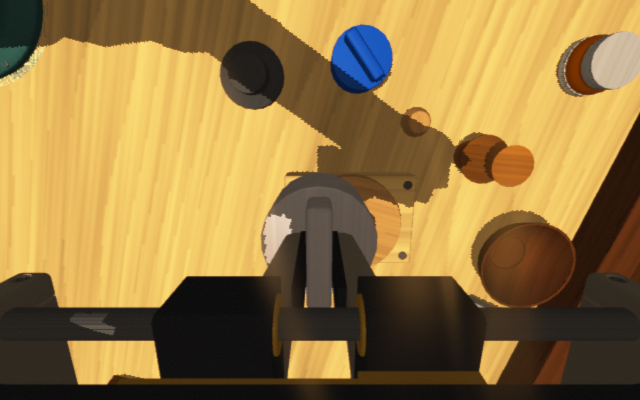

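The nut is centred in the fingers (gap 13.7 mm) and hangs upright, with the screw behind it. I'll fix the screw axis from the top image by its tip disc, then make a guarded descent.

```bash
cat >> h.py <<'E'
def F(n=4):
    r=[]
    for _ in range(n):
        robot.hold(.01); s=robot.observe(); r.append(np.r_[s['contact_force'],s['wrist_torque']])
    return np.mean(r,0)
def line(p,yaw,feed=30): robot.servo_line(list(p),feed=feed,rotation=down(yaw))
E
python3 - <<'E'
from h import *
ci=viewer.camera_info('top');R=np.array(ci['R']);C=-R.T@np.array(ci['t'])
P=np.array([562.6,-162.8,30]); d=P-C; print('cam',C,'tip',C+d*(89-C[2])/d[2], px('top',P))
Y=np.radians(105.5); c=np.array([558.7,-148.3])
robot.movep([*c,155],down(Y)); f0=F(10); print('base',f0.round(2),robot.observe()['t'])
z=155.;line([*c,z:=146],Y)
while z>113:
    z-=1.5; line([*c,z],Y,feed=60); f=F(2)-f0
    print(z,c.round(1),f.round(2))
    if f[2]>4: break
    lat=f[:2]
    if np.linalg.norm(lat)>3: c=c+0.3*lat/np.linalg.norm(lat)
s=robot.observe();print(s['t'],s['tcp_pos'])
np.save('st.npy',np.r_[c,z,Y,f0])
E
```

```text
cam [484.32200779  50.97803651 973.70028927] tip [ 557.70607171 -149.43462934   89.        ] [416.1 199. ]
base [ 0.08  0.14 -2.91 -0.06  0.02  0.  ] 11.025
144.5 [ 558.7 -148.3] [-0.1  -0.19 -0.17 -0.02  0.01  0.01]
143.0 [ 558.7 -148.3] [-0.4  -0.66 -0.48 -0.02  0.03 -0.  ]
141.5 [ 558.7 -148.3] [ 0.   -0.33 -0.13 -0.    0.01  0.01]
140.0 [ 558.7 -148.3] [ 0.18 -0.45 -0.46 -0.01 -0.03 -0.01]
138.5 [ 558.7 -148.3] [ 0.29 -0.45  0.09 -0.04  0.04  0.01]
137.0 [ 558.7 -148.3] [ 0.17  0.07 -0.66  0.02  0.01 -0.02]
135.5 [ 558.7 -148.3] [ 0.24  0.48  0.2  -0.03 -0.   -0.01]
134.0 [ 558.7 -148.3] [ 0.37  0.44 -0.74 -0.    0.    0.02]
132.5 [ 558.7 -148.3] [ 0.05 -0.26 -0.03 -0.02  0.01 -0.04]
131.0 [ 558.7 -148.3] [-0.51 -0.36 -0.03  0.01  0.05 -0.01]
129.5 [ 558.7 -148.3] [-0.24 -0.28  0.1  -0.01  0.04 -0.01]
128.0 [ 558.7 -148.3] [ 0.32 -0.75  0.84 -0.05 -0.05  0.03]
126.5 [ 558.7 -148.3] [ 0.01 -2.31 -0.65 -0.55 -0.01 -0.01]
125.0 [ 558.7 -148.3] [ 0.24 -3.41  0.02 -0.95  0.02  0.  ]
123.5 [ 558.7 -148.6] [-0.39 -4.72 -0.28 -1.15 -0.04  0.07]
122.0 [ 558.7 -148.9] [-0.1  -4.84  0.23 -1.09  0.04 -0.02]
120.5 [ 558.7 -149.2] [-3.48 -2.91 10.39 -0.81  0.82  0.04]
16.0083 [ 558.8718961  -149.28848527  121.72988309]
```

```bash
cat > back.py <<'E'
from h import *
st=np.load('st.npy'); c=st[:2]; z=st[2]; Y=st[3]; f0=st[4:]; Y0=np.radians(105.5)
def step(feed=60):
    global c
    line([*c,z],Y,feed); f=F(2)-f0
    lat=f[:2]; c=c+0.08*lat if np.linalg.norm(lat)>1 else c
    return f
z+=0.7
for _ in range(2): f=step(); print(z,c.round(2),f.round(2))
top=z; n=0
while Y-Y0<np.radians(62):
    Y+=np.radians(3); z+=0.1
    f=step()
    if f[2]>4: z+=min(0.07*(f[2]-4),.8)
    while f[2]<2.0:
        z-=0.7; f=step()
        if z<112: break
    zr=robot.observe()['tcp_pos'][2]; top=max(top,zr)
    print(round(np.degrees(Y-Y0)),round(z,2),round(zr,2),c.round(2),f.round(2))
    if top-zr>5.5: print('DROP');break
    if f[2]>20 or abs(f[5])>.35 or z<112: print('stop');break
s=robot.observe();print(s['t'],s['tcp_pos'],s['joints'][6],s['grip_width']*92)
np.save('st.npy',np.r_[c,z,Y,f0])
E
python3 back.py
```

```text
121.2 [ 558.49 -149.39] [-2.44 -2.37  9.05 -0.87  0.66 -0.02]
121.2 [ 558.3 -149.6] [-2.49 -2.63  8.29 -0.78  0.59  0.02]
3 121.66 122.11 [ 558.2  -149.72] [-1.17 -1.53  9.2  -0.68  0.37  0.  ]
6 122.11 122.44 [ 558.07 -149.91] [-1.63 -2.33  8.98 -0.62  0.26  0.01]
9 122.55 122.75 [ 558.04 -150.01] [-0.43 -1.28  8.84 -0.54  0.2   0.01]
12 122.99 123.1 [ 558.01 -150.21] [-0.31 -2.51  8.76 -0.48  0.09  0.05]
15 123.41 123.42 [ 558.01 -150.21] [-0.37 -0.91  8.63 -0.31  0.08  0.02]
18 123.77 123.77 [ 558.01 -150.21] [ 0.07  0.32  7.77 -0.25 -0.11  0.04]
21 124.15 124.09 [ 558.01 -150.34] [ 0.01 -1.67  7.97 -0.22 -0.14  0.04]
24 124.55 124.42 [ 558.01 -150.34] [-0.22 -0.43  8.24 -0.1  -0.09  0.04]
27 124.86 124.55 [ 558.01 -150.34] [-0.24 -0.11  6.98 -0.1   0.06  0.08]
30 124.96 124.49 [ 558.14 -150.39] [ 1.58 -0.62  2.5  -0.13 -0.37  0.06]
33 122.26 122.52 [ 558.51 -150.43] [ 1.27 -0.2   4.    0.14 -0.31  0.12]
36 115.36 115.82 [ 558.41 -150.42] [-1.22  0.19  5.88  0.17  0.35 -0.02]
DROP
23.475 [ 558.65424701 -150.50664309  115.82153763] 1.3280696677890298 13.709514871743455
```

The thread start drop was felt: 8.7 mm at about 36° back, which puts the rim at about 64 mm. Next I turn forward along the helix, with force control.

```bash
cat > fwd.py <<'E'
from h import *
st=np.load('st.npy'); c=st[:2]; z=st[2]; Y=st[3]; f0=st[4:]; Y0=np.radians(141.5)
k=0
while np.degrees(Y0-Y)<172:
    a=np.degrees(Y0-Y); d=5 if a<140 else 2
    zr=robot.observe()['tcp_pos'][2]
    Y-=np.radians(d)
    if zr>102.2: z-=6.4*np.radians(d)
    line([*c,z],Y,60); f=F(2)-f0
    lat=f[:2]; c=c+0.06*lat if np.linalg.norm(lat)>1.5 else c
    e=f[2]-3
    if abs(e)>1.5: z+=np.clip(0.06*e,-.6,.6)
    k+=1
    zr=robot.observe()['tcp_pos'][2]
    if k%3==0 or d==2 or abs(f[5])>.2: print(round(a+d),round(z,2),round(zr,2),c.round(2),f.round(2))
    if abs(f[2])>20 or abs(f[5])>.3: print('stop');break
s=robot.observe();print(s['t'],s['tcp_pos'],s['joints'][6],s['grip_width']*92)
np.save('st.npy',np.r_[c,z,Y,f0])
E
python3 fwd.py
```

```text
15 114.16 114.14 [ 558.41 -150.42] [ 0.06 -0.56  5.06 -0.09  0.02 -0.13]
30 112.62 112.52 [ 558.41 -150.42] [-0.09  0.47  4.31  0.07  0.12 -0.1 ]
45 110.95 110.9 [ 558.41 -150.42] [ 0.23 -0.18  3.35  0.01  0.09 -0.09]
60 109.27 109.25 [ 558.41 -150.42] [-0.04  0.24  2.36  0.01  0.14 -0.07]
75 107.6 107.58 [ 558.41 -150.42] [ 0.06 -0.17  2.31 -0.01  0.17 -0.05]
90 105.92 105.93 [ 558.41 -150.42] [ 0.2  -0.65  2.6   0.05  0.2  -0.06]
105 104.25 104.25 [ 558.41 -150.42] [-0.3   0.14  2.71  0.09  0.22 -0.08]
120 102.57 102.62 [ 558.41 -150.42] [ 0.09  0.63  2.69  0.1   0.18 -0.06]
135 101.63 101.68 [ 558.41 -150.42] [-0.1  -0.23  0.37  0.06  0.1  -0.02]
147 101.6 101.58 [ 558.31 -150.38] [-1.79  0.65  4.53  0.42  0.43 -0.  ]
149 101.6 101.61 [ 558.16 -150.29] [-2.36  1.39  4.1   0.49  0.54  0.42]
stop
31.7417 [ 558.13009223 -150.08917779  101.60685003] -0.8351729259811772 13.726020605634805
```

Hard turning started at 149° with the rim on the ring. I'll tighten in small steps to about 0.65 N·m.

```bash
cat > tight.py <<'E'
from h import *
st=np.load('st.npy'); c=st[:2]; z=st[2]; Y=st[3]; f0=st[4:]
grip(0.0,45); f=F(6)-f0; print(f.round(2))
for k in range(14):
    if abs(f[5])>.62: break
    Y-=np.radians(.7)
    line([*c,z],Y,20); robot.hold(.05); f=F(4)-f0
    yr=Ro.from_rotvec(robot.observe()['tcp_rot']).apply([1,0,0]); print(k,np.degrees(Y).round(1),np.degrees(np.arctan2(yr[1],yr[0])).round(1),f.round(2))
    if abs(f[2])>15: break
s=robot.observe();print(s['t'],s['tcp_pos'],s['grip_width']*92)
np.save('st.npy',np.r_[c,z,Y,f0])
E
python3 tight.py
```

```text
[-2.46  2.2   5.64  0.63  0.65  0.36]
0 -8.2 -8.2 [-2.49  2.03  5.24  0.68  0.6   0.56]
1 -8.9 -8.9 [-3.06  2.44  5.86  0.75  0.66  0.7 ]
32.675 [ 558.13830741 -150.13775209  101.59356105] 13.65117678786027
```

Run:
```python
from h import *
st=np.load('st.npy'); c=st[:2]; z=st[2]; Y=st[3]
f=F(4)-st[4:]; print('held',f.round(2))
grip(0.5); robot.hold(.1); print(F(6).round(2))
robot.servo_line([*c,z+80],feed=100)
robot.movep([450,0,300],down(Y+.8)); robot.hold(.2)
viewer_ci=viewer.camera_info('top'); a=viewer.read_camera('top'); b=viewer.read_camera('side')
p=rectify('top',viewer_ci,a,(559,-149),124,half=120,s=2); 
save('end.png',np.hstack([cv2.resize(p,(400,400)),cv2.resize(b[200:320,260:380],(400,400))]))
for n in ['nut','faceplate','vase','plug','blank']: pin(n,'side')
print(robot.observe()['t'])
```

```text
held [-2.89  2.78  5.49  0.77  0.66  0.69]
[ 0.23 -0.19  0.42  0.02  0.15  0.  ]
side nut 0.96 [ 5.893e+02  3.107e+02 -4.000e-01] [303.1 177.3]
side nut 0.9 [ 561.9 -150.1   49.2] [328.3 270. ]
side nut 0.89 [449.8 165.4  -3. ] [256.7 209.1]
side nut 0.76 [512.2  49.4  -3.1] [287.6 233.3]
side nut 0.57 [690.6 225.8  -0.9] [345.3 188.6]
side faceplate 0.85 [386.4   4.5  -3.2] [231.1 251.4]
side vase 0.83 [702.3 -23.3   4.4] [379.  240.7]
side plug 0.46 [601.5   2.1  -2.3] [330.9 241.1]
side plug 0.23 [ 563.9 -149.5   48.6] [329.3 269.9]
side blank 0.73 [ 557.1 -153.    32.7] [325.8 278.4]
35.9833
```

View pics/end.png

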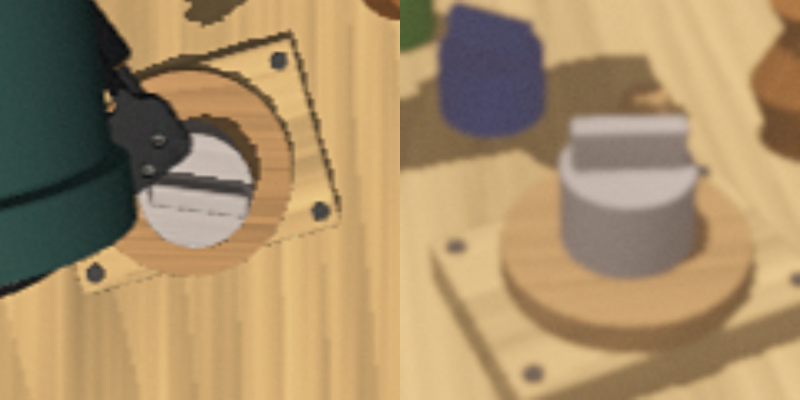

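The nut sits flat on the ring in both views, with its rim measured at about 49 mm against the 50 mm expected. The gripper is clear and the faceplate, vase and plug haven't moved.

```bash
python3 -c "
from h import *
print(robot.job_done())"
```

```text
the job is handed in; nothing more can be done
None
```

The nut dropped onto the thread start at about 36° back, was turned forward 151° onto the ring and tightened to about 0.7 N·m, then let go, and I handed the job in at about 36 s.

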